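# Clamp a two-part chocolate mould in the squeeze-grip stand

### The job

Set the closed chocolate mould into the pocket of the bench clamp, upright, fully down and square, with its nose between the two end posts. Then pump the clamp's two squeeze grips together, letting them spring back open between strokes, until the jaw's springy pad touches the mould and is pushed in about half way: a firm grip, but never close to its stop, which would crack the mould. Move the jaw only with the grips, leave the other things on the bench alone, and finish while still holding the grips squeezed, because the clamp slackens when they are let go.

Things in the scene. Friction and masses are not known exactly. Their poses are not given: they have to be found in the camera images.
- mould_mid (a point): closed two-part chocolate mould, grey plastic, about 0.25 kg, loose on the bench: main block 60 (x) x 50 (y) x 60 mm high, and a nose 12 mm long, 20 mm wide, full height, on the middle of its +x face. This point is the main block's centre, 30 mm above its underside; z up. Take it from above across its 50 mm width (y), at this point or up to 15 mm higher
- pocket (a point): pocket of the fixed clamp: point on its floor, at its centre, 10 mm above the bench. A seated mould has mould_mid 30 mm above it and the same axes. x: the way the jaw advances; z up. Room for the block 63 (x) x 53 mm (y). Side walls (7 mm thick) and the -x sill stand 8 mm above the floor; on the +x side two posts 40 mm tall leave a 23 mm gap for the nose
- grips_mid (a point): point midway between the clamp's two black squeeze grips, 200 mm from the pocket towards -x; axes as the pocket. Grips: upright paddles 30 mm along x, 8 mm thick, one each side in y, from 32 mm below to 22 mm above this point. Grey housing below, 60 mm wide, top 30 mm below this point. 64 mm over the outer faces when let go, 30 mm fully squeezed. Squeeze along y from above
- trigger_grip (a point): outer face of the squeeze grip on the +y side, at its middle; moves to -y as the grips close. Both grips are linked and move alike; a spring opens them. Squeezing takes 3 N on each grip, up to about 16 N with the pad pressed in
- trigger (a joint): travel of each squeeze grip, m: 0 let go, 0.017 fully squeezed (width over both = 0.064 - 2 x this). In closing, a ratchet pawl drives the jaw ahead by the same travel once it has caught a tooth (teeth 5 mm apart: the first 0 to 5 mm of a stroke may be idle); in opening it slides back over the teeth. A full stroke gains 10 to 15 mm
- jaw (a joint): position of the ratchet jaw, m: 0 fully back, 0.075 fully forward; the pad's compression is not included. Between strokes it stays by friction (4 N); pressed back harder than that by its pad, it slides back when the grips are let go
- pad (a joint): how far the springy pad is pushed into the jaw, m: 0 free, 0.016 on its stop. Spring 1.6 N per mm. About 0.008 is half way
- pad_face (a point): centre of the front face of the jaw's black rubber pad (36 x 36 mm), 28 mm above the pocket floor; same axes as the pocket. It meets the mould's -x face, which is about 30 mm on the -x side of the pocket's centre when seated
- cup: white plastic cup 70 mm across and 70 mm high, bystander; origin at its underside
- jar: glass jar with a steel lid, 60 mm across and 85 mm high, bystander; origin at its underside
- weight: steel baking weight with a knob, 60 mm across and 50 mm high, bystander; origin at its underside
Mind the look-alikes: they are no part of the job. Leave any orange look-alike of the part that bears mould_mid alone.

How it is judged:
By the outcome, as a careful person would: the job done as asked, in the order asked, and still so for the second after the job is handed in, while the arm keeps its last pose, push and grip.
It also fails if it takes over 67 s, if anything falls off the work surface, if the arm or the gripper's body presses on something with over 40 N, if the wrist force passes 120 N, or if a joint passes its speed limit or range.

### The arm

A 6-joint arm with a two-finger parallel gripper is mounted at the origin on the work surface. World frame = base frame: x ahead of the robot, y to its left, z up, the work surface at z = 0. Lengths are in m, angles in rad, forces in N, time in s.
With the tool pointing down it reaches from about 0.3 to 0.875 m from the base axis. Payload 4.2 kg.
Tool frame: the origin (TCP) lies between the finger pads; the fingertips stand 25 mm ahead of it and the grasp point (between the pads) lies 6 mm ahead of it (arm.tip_extent is the z of the fingertips in the tool frame, in m); z points along the fingers, y is the direction in which the jaws open and shut (so a half turn about z gives the same grasp; the last joint's range is limited). The gripper opens to 85 mm and grips with 20 to 120 N. Pads are 22 mm wide; open, the fingers measure 114 mm over their backs; the gripper's body (76 mm by 85 mm) begins 54 mm behind the grasp point. The pads swing forward as they close: fully open they stand 13 mm farther back than shut.
Start: joints at [1.118, 0.32, 1.565, -0, 1.257, -0.02], TCP at [0.241, 0.522, 0.256] pointing down, gripper open.
Joint ranges: [-3.11, 3.11], [-0.84, 2.01], [0.21, 2.61], [-1.34, 4.49], [0.05, 2.63], [-2.56, 2.56]. Speed limits (rad/s): [2.57, 2.57, 3.14, 3.14, 3.14, 3.14].

### API

Orientations are given as [roll, pitch, yaw] about the fixed x, y, z axes, in that order (R = Rz(yaw) Ry(pitch) Rx(roll)).
In Python, from workcell import arm gives the robot as it stands. The module is installed in compiled form; this text tells all that it offers. Calls block until the motion is done:
- arm.move_pose(position, orientation): joint-space move of the TCP to a pose.
- arm.movel(position, rotation=None, v=0.15, until_force=None): straight line of the TCP; rotation=None keeps the orientation; v is the mean speed in m/s. With until_force (N) it stops when the force on the tool has changed by that much, and returns True; else False.
- arm.move_joints(angles): joint-space move.
- arm.set_gripper(opening): finger opening in m; the grip force is fixed at half the most; returns when the fingers have stopped.
- arm.hold(seconds).
- arm.inverse_kinematics(position, orientation): joint angles nearest the present ones, or None.
- arm.state(): the state.
- arm.camera(name): name is "scene" or "top" or "wrist"; returns the picture (400x640x3 uint8, red, green, blue); there is no depth.
- arm.calibration(name): a dict with "fovy" (degrees; the focal length in pixels is half the picture's height over the tangent of half this angle, whatever the lens; pixels are square), "cx", "cy" (the principal point, pixels), "pose" (4x4, takes a point from camera to world coordinates). Camera axes: x right, y down, z forward; pixel columns grow to the right and rows downward; lengths in m; the calibration is good to about 2 mm. A picture is of the moment at which its call begins: read the wrist's pose just before it. calibration takes no time and is no camera call; for the wrist camera it gives the pose at the moment of the call.
A pose or a line that the arm cannot do raises arm.PlanningError and nothing moves.
- arm.finish_job(): hands the job in, once; it reports no verdict.
The state is a dict: "clock": time; "q": joint angles; "joint_vel": joint speeds; "joint_torque": joint torques, N m; "eef_pos": TCP position; "eef_rot": TCP orientation; "ft_force": force on the tool from outside, world axes, zero at the start; "wrist_torque": the same for the moment, N m; "width": finger opening in m.
Only numpy, scipy, OpenCV 4.12 (cv2) and the standard library are available. Lean on these libraries where they do the work, as an engineer would, in place of code of your own. Each camera call takes 0.05 s, during which the arm holds its last target.

## Working session

There is one attempt and no reset: what is moved stays moved. The work goes in short steps, each a Python script; the robot and the scene stay as the last script left them, time stands still between calls to the robot, and variables do not carry over. Pictures are saved under pics/ and viewed, and the job is handed in when it is done.

```bash
mkdir -p pics
python3 - <<'E'
from workcell import arm
import cv2
s=arm.state();print(s['clock'],s['q'],s['eef_pos'],s['eef_rot'],s['ft_force'],s['width'])
for n in("scene","top","wrist"):
    c=arm.calibration(n);print(n,c)
    cv2.imwrite(f'pics/{n}0.png',arm.camera(n)[:,:,::-1])
E
```

```text
0.0 [ 1.11797435e+00  3.20299464e-01  1.56565097e+00 -1.59402692e-05
  1.25739647e+00 -1.99874657e-02] [0.24099436 0.52159778 0.25548876] [-3.13983845e+00 -1.99085760e-05  2.70876305e+00] [-0.41144447  0.48706632 -0.14870757] 0.0851542049238729
scene {'fovy': 50.76797935992551, 'cx': 312.4407359151096, 'cy': 196.38235926732042, 'pose': array([[-0.04997675,  0.73595224, -0.67518637,  1.29397799],
       [ 0.99857695,  0.04941797, -0.02004834,  0.01012633],
       [ 0.01861172, -0.6752275 , -0.73737469,  0.90473367],
       [ 0.        ,  0.        ,  0.        ,  1.        ]])}
top {'fovy': 49.13732253888602, 'cx': 320.41773304522775, 'cy': 202.71013225122368, 'pose': array([[ 0.01835636, -0.99510438,  0.09710978,  0.42453487],
       [-0.99965727, -0.02007955, -0.0167973 , -0.00476587],
       [ 0.01866499, -0.09676816, -0.99513192,  1.27851835],
       [ 0.        ,  0.        ,  0.        ,  1.        ]])}
wrist {'fovy': 58.81669704651124, 'cx': 319.63390730923334, 'cy': 195.15709396032065, 'pose': array([[ 0.4188333 ,  0.86151658,  0.28699799,  0.16806812],
       [ 0.90806187, -0.39683438, -0.13396312,  0.55562284],
       [-0.00152078,  0.31672014, -0.94851781,  0.37296951],
       [ 0.        ,  0.        ,  0.        ,  1.        ]])}
```

View pics/top0.png

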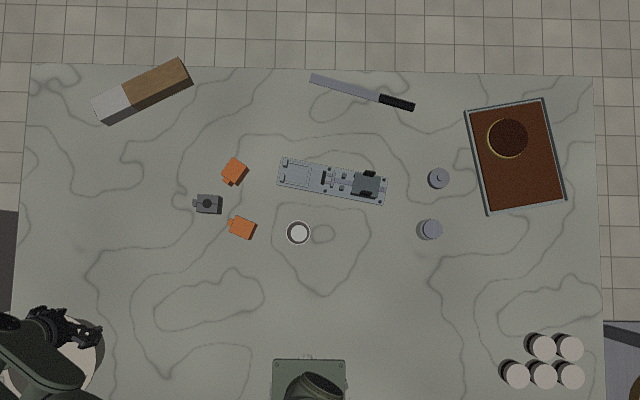

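View pics/scene0.png

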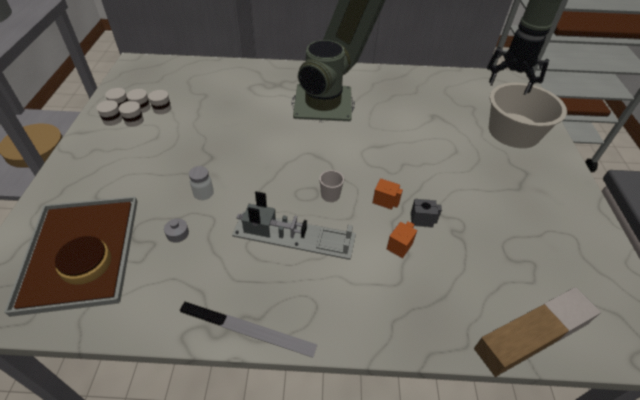

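View pics/wrist0.png

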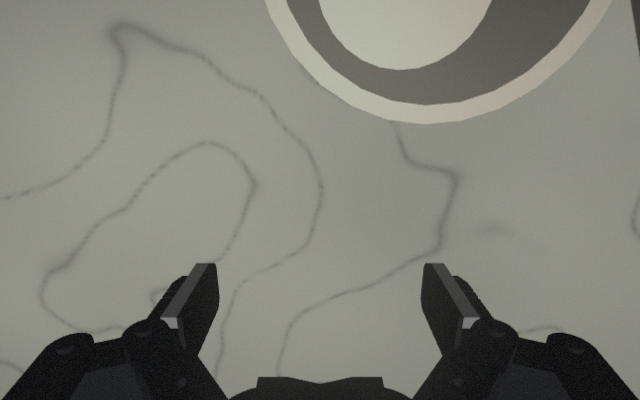

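```bash
cat > h.py <<'E'
import numpy as np, cv2
from workcell import arm
def ray(n,uv,z,c=None):
    c=c or arm.calibration(n); f=200/np.tan(np.radians(c['fovy'])/2); P=c['pose']
    uv=np.atleast_2d(uv).astype(float)
    d=np.c_[(uv[:,0]-c['cx'])/f,(uv[:,1]-c['cy'])/f,np.ones(len(uv))]@P[:3,:3].T
    o=P[:3,3]; return (o+d*((z-o[2])/d[:,2])[:,None])[:,:2]
def proj(c,p):
    f=200/np.tan(np.radians(c['fovy'])/2); P=c['pose']
    q=(np.atleast_2d(p)-P[:3,3])@P[:3,:3]
    return np.c_[q[:,0]/q[:,2]*f+c['cx'],q[:,1]/q[:,2]*f+c['cy']]
E
python3 - <<'E'
from h import *
im=cv2.imread('pics/top0.png')
cv2.imwrite('pics/topz.png',cv2.resize(im[140:260,180:400],None,fx=3.6,fy=3.6,interpolation=cv2.INTER_CUBIC))
print('mould',ray('top',[[209,204],[194,203]],.06)); print('pocket',ray('top',[297,173],.02)); print('grips',ray('top',[368,183],.06))
print('cup',ray('top',[299,232],.07),'orange',ray('top',[[234,171],[242,228]],.06))
E
```

```text
mould [[0.53357438 0.28487861]
 [0.53553236 0.32655499]]
pocket [[0.6327385  0.04366156]]
grips [[ 0.60192622 -0.15834947]]
cup [[0.46020004 0.03236243]] orange [[0.62800619 0.21899705]
 [0.46857919 0.1909032 ]]
```

View pics/topz.png

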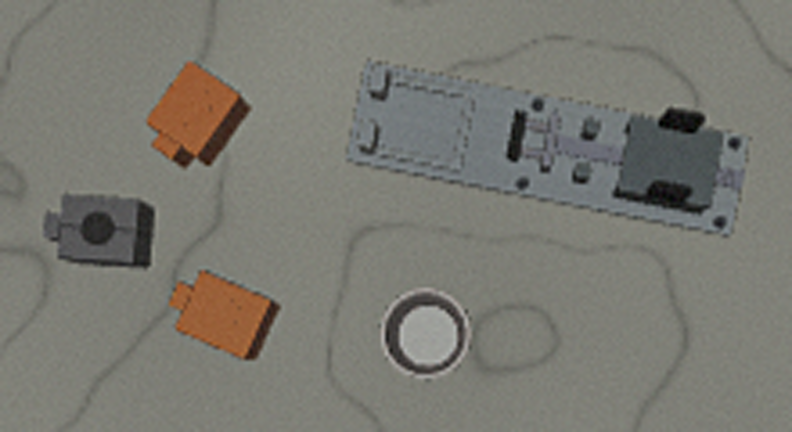

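Run:
```python
from h import *
yaw=np.radians(87.3)
arm.move_pose([0.533,0.285,0.22],[np.pi,0,yaw])
arm.set_gripper(0.07)
s=arm.state();print(s['clock'],s['eef_pos'],s['eef_rot'],s['width'],s['q'])
c=arm.calibration('wrist');np.savez('m1.npz',**c)
im=arm.camera('wrist')[:,:,::-1];cv2.imwrite('pics/m1.png',im)
print(c['pose'])
```

```text
1.8667 [0.53262847 0.28568443 0.22011638] [ 3.14144403e+00 -1.62164044e-04  1.52494376e+00] 0.06997033629290131 [4.73255750e-01 3.89313351e-01 1.55177507e+00 7.19472433e-05
 1.20029474e+00 5.19082281e-01]
[[ 0.99897768 -0.0431995  -0.01331915  0.53702136]
 [-0.04519474 -0.9477721  -0.31573008  0.36652955]
 [ 0.00101586  0.31600926 -0.94875556  0.33752731]
 [ 0.          0.          0.          1.        ]]
```

View pics/m1.png

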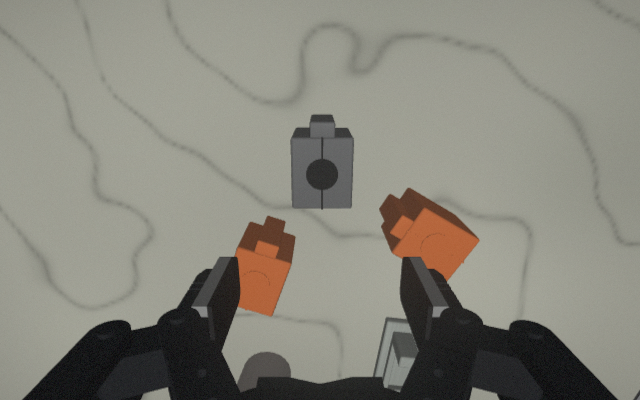

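Run:
```python
from h import *
im=cv2.imread('pics/m1.png')
cv2.imwrite('pics/m1z.png',cv2.resize(im[105:220,270:375],None,fx=5,fy=5,interpolation=cv2.INTER_CUBIC))
g=cv2.cvtColor(im,cv2.COLOR_BGR2GRAY)
print(g[105:220:2,321]);print(g[105:220:2,300]);print(g[170,280:365:1])
```

```text
[158 157 158 158 148  57  61  55  68 102 104 104 104 101 102 101  70  68
  66  64  66  66  69  67  66  66  67  51  49  47  46  47  45  47  48  45
  48  50  49  49  45  46  47  57  59  60  58  59  58  58  62  60 112 156
 156 155 153 144]
[150 152 154 155 157 155 153 158 158 159 157 113  59  59  62  63  71  99
 105 102 103 102 102 104 103 102 103 102 104 103 103  97 102  99 101 103
 102 101 100  99 101 100 100  99  98 100  99  99 101  97  96  92 137 142
 150 155 156 156]
[157 156 157 156 158 157 157 158 158 157 153 102  88  97 103 101 102  99
 101 102  99 101  98 101 102 100  82  53  46  51  47  49  45  51  48  46
  46  49  50  46  46  45  49  46  47  49  46  48  44  46  47  51  49  48
  47  48  47  67  98  99 100  98  97  97 100 101 101  97 101  98  99  91
  91 149 158 159 157 155 158 158 158 158 158 157 157]
```

View pics/m1z.png

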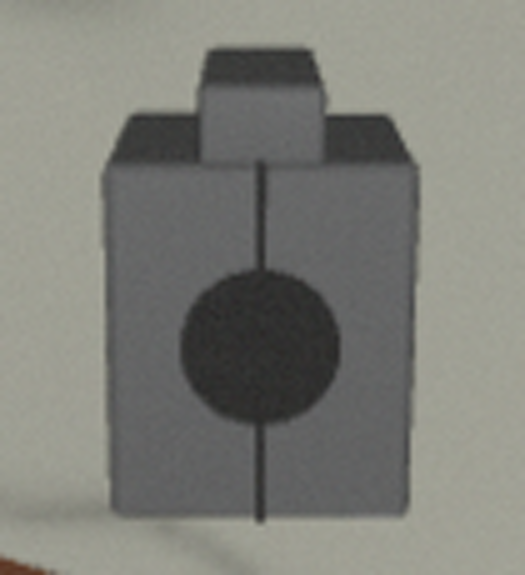

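Run:
```python
from h import *
im=cv2.imread('pics/m1.png');c=dict(np.load('m1.npz'))
g=cv2.GaussianBlur(cv2.cvtColor(im,cv2.COLOR_BGR2GRAY),(3,3),0)
def edge(line,lo,thr):  # subpixel first crossing
    for i in range(len(line)-1):
        a,b=float(line[i]),float(line[i+1])
        if (a-thr)*(b-thr)<=0 and a!=b: return lo+i+(a-thr)/(a-b)
def fit(P):
    vx,vy,x,y=cv2.fitLine(P.astype(np.float32),cv2.DIST_HUBER,0,.0003,.0003).ravel(); return np.array([vx,vy]),np.array([x,y])
E=[]
# left/right edges on rows 148..200, thr 128 between face 100 & bench 157
L=np.array([[edge(g[r,280:300],280,128),r] for r in range(146,204)]);
R=np.array([[edge(g[r,345:365],345,128),r] for r in range(146,204)])
B=np.array([[q,edge(g[200:216,q],200,128)] for q in range(297,348)])
F=np.array([[q,edge(g[130:146,q],130,82)] for q in list(range(296,308))+list(range(337,348))])
N=np.array([[q,edge(g[115:130,q],115,82)] for q in range(313,332)])
for nm,P in zip('LRBFN',(L,R,B,F,N)):
    w=ray('wrist',P,.06,c); d,p=fit(w); E.append((d,p)); print(nm,d,np.degrees(np.arctan2(d[1],d[0])),p)
d=E[0][0]*np.sign(E[0][0][1])+E[1][0]*np.sign(E[1][0][1]); d/=np.linalg.norm(d)
n=np.array([-d[1],d[0]])
yy=[E[i][1]@n for i in (0,1)]; xx=[E[i][1]@d for i in (2,3,4)]
print('width',yy[0]-yy[1],'len',xx[1]-xx[0],'nose',xx[2]-xx[1]); ctr=n*np.mean(yy)+d*(xx[0]+xx[1])/2
print('ctr',ctr,'yaw',np.degrees(np.arctan2(d[1],d[0])))
m=cv2.inRange(g,0,75)*0;
```

```text
L [0.05366115 0.9985592 ] 86.92396 [0.5104141 0.2926171]
R [0.05059521 0.9987192 ] 87.09987 [0.5605515  0.29033506]
B [ 0.9996372  -0.02693405] -1.5433939 [0.5344915  0.26256517]
F [ 0.99901354 -0.0444062 ] -2.5451248 [0.5369632 0.3215062]
N [ 0.9986976  -0.05102129] -2.9245737 [0.53656626 0.33374026]
width 0.050188243 len 0.058989733 nose 0.012196749
ctr [0.5355127 0.2920469] yaw 87.01191
```

Run:
```python
from h import *
yaw=np.radians(81.3)
for n,p in (('p1',[0.632,0.035,.22]),('g1',[0.603,-0.155,.22])):
    arm.move_pose(p,[np.pi,0,yaw])
    c=arm.calibration('wrist');np.savez(n+'.npz',**c)
    im=arm.camera('wrist')[:,:,::-1];cv2.imwrite(f'pics/{n}.png',im)
    s=arm.state();print(s['clock'],s['eef_pos'],s['eef_rot'])
```

```text
3.0167 [0.63171553 0.03650277 0.22004469] [-3.14133642e+00 -5.88062699e-04  1.42060428e+00]
3.8583 [ 0.60347704 -0.1531481   0.22004405] [ 3.14142076e+00 -8.79864771e-04  1.42076009e+00]
```

View pics/p1.png

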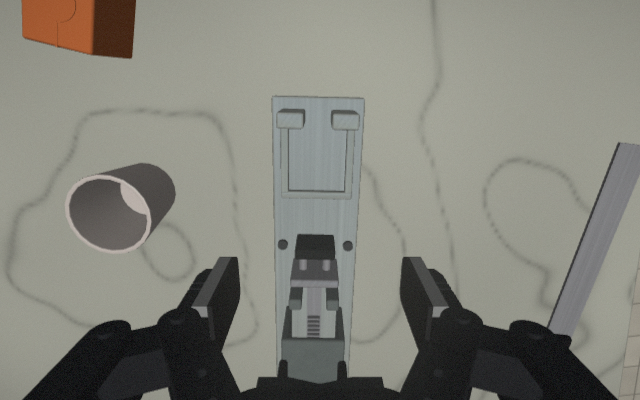

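View pics/g1.png

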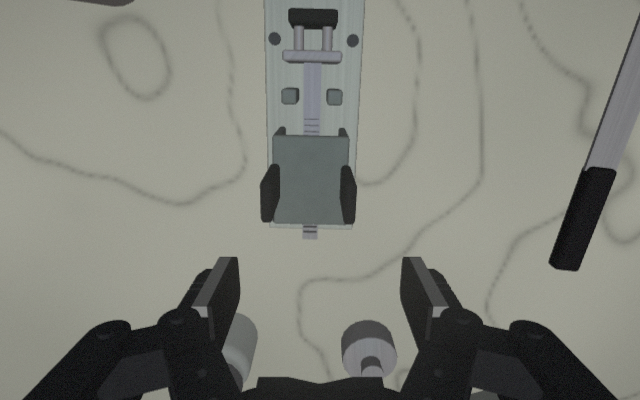

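Run:
```python
from h import *
im=cv2.imread('pics/p1.png')
cv2.imwrite('pics/p1z.png',cv2.resize(im[90:205,262:374],None,fx=5,fy=5,interpolation=cv2.INTER_CUBIC))
im=cv2.imread('pics/g1.png')
cv2.imwrite('pics/g1z.png',cv2.resize(im[115:245,240:380],None,fx=4.5,fy=4.5,interpolation=cv2.INTER_CUBIC))
```

```text
(no output)
```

View pics/p1z.png

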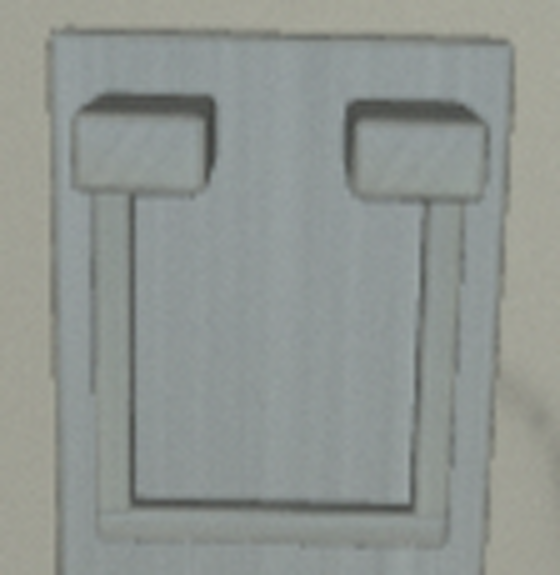

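View pics/g1z.png

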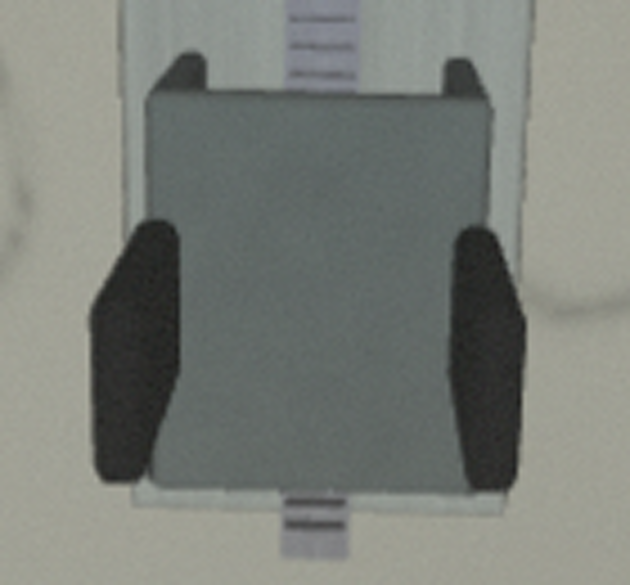

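Run:
```python
from h import *
c=dict(np.load('p1.npz'))
def z(pts): return (np.array(pts,float)+.5)/5-.5+np.array([262,90])
W=lambda pts,h: ray('wrist',z(pts),h,c)
# base edges yaw (z=.010)
im=cv2.imread('pics/p1.png');g=cv2.GaussianBlur(cv2.cvtColor(im,cv2.COLOR_BGR2GRAY),(3,3),0)
print(g[150,266:300]);print(g[150,330:372]);print(g[180:206,300],g[180:206,330]);print(g[105:135,285]);print(g[105:135,348]);print(g[120,270:370])
# edges of inner wall
S=W([[133,505],[412,511]],.018); P=W([[80,188],[205,191],[358,197],[482,200]],.05)
Li=W([[131,200],[131,495]],.018);Ri=W([[425,210],[414,500]],.018)
Lo=W([[92,205],[98,510]],.018);Ro=W([[463,215],[448,515]],.018)
G=W([[208,140],[210,180],[347,150],[350,190]],.05)
O=W([[72,120],[74,185],[490,125],[486,195]],.05)
for n in 'S P Li Ri Lo Ro G O'.split():
    a=eval(n); d=a[-1]-a[0]; print(n,a.round(4).tolist(),'ang',np.degrees(np.arctan2(d[1],d[0])))
```

```text
[158 158 158 157 158 148 130 130 144 152 152 151 150 143 133 134 143 145
 145 146 143 126 115 132 147 148 148 150 150 148 148 148 147 148]
[149 152 152 152 150 150 149 149 149 148 148 150 151 153 150 134 120 129
 143 146 146 145 142 138 143 148 150 149 149 149 144 140 149 158 161 162
 162 162 162 161 161 161]
[147 147 147 147 146 147 148 148 143 121  99 107 132 145 145 143 140 139
 140 144 146 147 147 148 148 148] [149 149 149 149 149 149 149 149 148 138 116 100 113 137 146 144 141 138
 139 143 148 149 149 149 149 150]
[149 147 138 115  90  81  87 106 130 144 149 149 148 149 150 151 151 151
 150 149 147 140 131 130 140 144 144 145 145 145]
[155 155 154 150 132 103  87  86  96 116 137 147 151 151 150 150 152 153
 152 150 149 148 146 137 122 118 127 134 136 137]
[160 152 140 140 149 145 133 135 146 150 150 149 148 148 149 151 152 152
 151 150 151 151 151 151 150 150 150 150 151 152 151 144 123  93  89 119
 144 152 152 149 148 149 151 151 151 151 152 154 154 154 153 151 149 148
 148 148 149 150 151 146 125  99 102 126 144 150 150 150 150 150 148 149
 151 152 151 151 151 150 150 152 152 151 149 150 150 151 151 147 133 127
 139 147 140 138 152 163 164 163 163 162]
S [[0.6003, 0.02], [0.6522, 0.0109]] ang -9.922286138740036
P [[0.6058, 0.0834], [0.6256, 0.08], [0.6497, 0.0753], [0.6694, 0.0719]] ang -10.319158565925724
Li [[0.6101, 0.0764], [0.6003, 0.022]] ang -100.23974424637576
Ri [[0.6618, 0.0667], [0.6529, 0.013]] ang -99.43141754176827
Lo [[0.603, 0.0765], [0.5936, 0.02]] ang -99.50299527483
Ro [[0.6684, 0.0648], [0.6589, 0.0091]] ang -99.73711340142734
G [[0.6274, 0.0878], [0.6266, 0.0816], [0.649, 0.083], [0.6486, 0.0766]] ang -27.793807652658653
O [[0.6065, 0.0941], [0.6049, 0.0841], [0.672, 0.0834], [0.6701, 0.0726]] ang -18.74788604762869
```

Run:
```python
from h import *
c=dict(np.load('p1.npz'))
im=cv2.imread('pics/p1.png');g=cv2.GaussianBlur(cv2.cvtColor(im,cv2.COLOR_BGR2GRAY),(3,3),0).astype(float)
def mn(a,lo):
    i=int(np.argmin(a[1:-1]))+1; y0,y1,y2=a[i-1:i+2]; dn=y0-2*y1+y2
    return lo+i+(0.5*(y0-y2)/dn if dn else 0)
def V(r0,r1,f): # vertical-ish dark line near col f(r)
    return np.array([[mn(g[r,int(f(r))-4:int(f(r))+5],int(f(r))-4),r] for r in range(r0,r1)])
def H(c0,c1,f):
    return np.array([[q,mn(g[int(f(q))-4:int(f(q))+5,q],int(f(q))-4)] for q in range(c0,c1)])
def fit(P,z,nm):
    w=ray('wrist',P,z,c).astype(np.float32); vx,vy,x,y=cv2.fitLine(w,cv2.DIST_HUBER,0,.0003,.0003).ravel(); s=1 if abs(vy)<.5 else np.sign(vy)
    print(nm,np.degrees(np.arctan2(vy*s,vx*s)).round(2),x,y); return np.array([x,y])
lin=lambda a,b,A,B: (lambda t: A+(B-A)*(t-a)/(b-a)+.5)
bl=fit(V(115,230,lin(115,230,272.5,274.5)),.01,'baseL'); br=fit(V(115,185,lin(105,205,364,358)),.01,'baseR')
il=fit(V(135,185,lin(130,190,288.4,288.4)),.016,'inL'); ir=fit(V(135,185,lin(130,192,346.5,344.5)),.016,'inR')
ol=fit(V(135,190,lin(130,190,280.2,281.4)),.018,'outL'); orr=fit(V(135,190,lin(130,190,354.5,352)),.018,'outR')
s=fit(H(292,341,lin(288,345,190,191.3)),.014,'sill')
pl=fit(H(282,300,lin(278,303,127.5,128.2)),.05,'pL'); pr=fit(H(336,355,lin(334,358,129.2,130)),.05,'pR')
gl=fit(V(115,126,lin(115,126,303.8,304)),.05,'gL'); gr=fit(V(116,126,lin(116,126,331.5,332)),.05,'gR')
for a in (79.8,80.1,80.4):
    t=np.radians(a);d=np.array([np.cos(t),np.sin(t)]);n=np.array([-d[1],d[0]])
    print(a,'n: base',bl@n,br@n,(bl+br)@n/2,'in',il@n,ir@n,(il+ir)@n/2,'out',ol@n,orr@n,(ol+orr)@n/2,'gap',gl@n,gr@n,(gl+gr)@n/2)
    print('  d: sill',s@d,'posts',pl@d,pr@d,'ctr',(s@d+(pl+pr)@d/2)/2)
```

```text
baseL 80.07 0.58670306 0.027859781
baseR 80.13 0.6738396 0.04861166
inL 79.89 0.60507077 0.048920635
inR 79.97 0.6576622 0.04094526
outL 80.12 0.59870243 0.05117449
outR 80.06 0.6636432 0.03807835
sill -10.11 0.62940204 0.014132575
pL -10.87 0.61625224 0.081281155
pR -10.84 0.65803385 0.07382344
gL 76.5 0.6272398 0.08593466
gR 83.04 0.64931643 0.08219091
79.8 n: base -0.5724970347864264 -0.6545816199295733 -0.613539298026685 in -0.5868448961658007 -0.6400174803745428 -0.6134311886000178 out -0.5801780812364027 -0.6464116097585424 -0.6132948158363116 gap -0.6021089620901185 -0.6244996229918062 -0.6133042925409624
  d: sill 0.12536671543833866 posts 0.18912542461888668 0.18918445561451025 ctr 0.1572608251387503
80.1 n: base -0.5731767510458471 -0.6554479436708748 -0.6143123179998152 in -0.5876499775169762 -0.6408294973291225 -0.6142397377432923 out -0.5809889637932333 -0.6472143108632218 -0.6141016076494389 gap -0.603125130704181 -0.6255166619609035 -0.6143208963325422
  d: sill 0.12213465826305457 posts 0.1860225179471365 0.18585932377794936 ctr 0.15403778700085552
80.4 n: base -0.5738407533750999 -0.6562962979757034 -0.6150684962904299 in -0.588438948147169 -0.6416239456193203 -0.6150314471938756 out -0.581783918244137 -0.6479992682606311 -0.6148915635567813 gap -0.6041247643381187 -0.6265165520747357 -0.6153206582064271
  d: sill 0.11889925270441803 posts 0.18291451137408798 0.18252909651414068 ctr 0.1508105258392182
```

Run:
```python
from h import *
yaw=np.radians(87.0)
m=[0.5355,0.2920]
arm.move_pose(m+[.13],[np.pi,0,yaw])
arm.movel(m+[.046],v=.12)
s=arm.state();print(s['clock'],s['eef_pos'],s['eef_rot'],s['ft_force'])
arm.set_gripper(0.0)
s=arm.state();print(s['clock'],s['width'],s['ft_force'])
arm.movel(m+[.20],v=.15)
c=arm.calibration('wrist');np.savez('m2.npz',**c)
im=arm.camera('wrist')[:,:,::-1];cv2.imwrite('pics/m2.png',im)
s=arm.state();print(s['clock'],s['width'],s['eef_pos'],s['eef_rot'],s['ft_force'])
```

```text
6.3917 [0.53613558 0.29214274 0.04662591] [ 3.14034338e+00 -7.23653844e-04  1.51820756e+00] [ 0.58917183 -0.33300025  0.78455736]
6.7 0.04948635497858495 [-0.17435339 -0.09438779  4.28998869]
7.925 0.04917060129506539 [0.53487229 0.29164409 0.19859388] [-3.13916626e+00  1.44698939e-03  1.51843114e+00] [-1.11418628  0.24093961 -2.86302002]
```

View pics/m2.png

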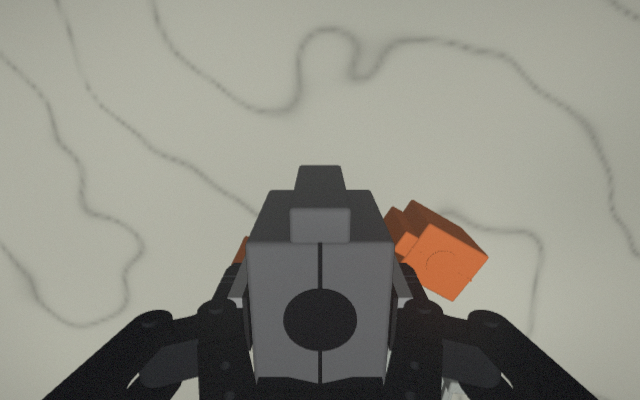

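Run:
```python
from h import *
im=cv2.imread('pics/m2.png');c=dict(np.load('m2.npz'))
cv2.imwrite('pics/m2z.png',cv2.resize(im[160:390,230:410],None,fx=2.6,fy=2.6,interpolation=cv2.INTER_CUBIC))
g=cv2.GaussianBlur(cv2.cvtColor(im,cv2.COLOR_BGR2GRAY),(3,3),0)
print(g[300,236:262],g[300,380:402],g[232:250,270],g[232:250,370],g[200:215,320]); print(g[236:252,320],g[225,284:296],g[225,344:356]);print(g[360,310:330])
h=.1986+.0134
tc=np.array([.53487,.29164])
P=np.array([[247,300],[391.5,300],[270,241.5],[370,241.5],[320,207.5],[290,225],[350.,225],[320.2,250],[320.2,370]])
w=ray('wrist',P,h,c)-tc
t=1.5184;d=np.array([np.cos(t),np.sin(t)]);n=np.array([-d[1],d[0]])
for p,q in zip(P,w):print(p,'x',q@d,'y',q@n)
```

```text
[148 148 148 148 148 130  88  58  51  50  45  37  38  56  78  90  96  99
 101 101 101 100 101 101 100 100] [100  99  99 100 100 100  99  97  93  84  64  44  38  43  47  50  52  72
 116 142 146 147] [ 62  61  61  61  61  61  61  62  64  70  77  84  90  95  97  99 101 103] [ 61  61  59  59  60  60  60  61  64  71  81  90  96  98  99 100 101 102] [ 62  62  62  62  61  61  63  70  81  92  98 102 104 106 107]
[102 102 103 102  99  88  67  48  41  40  39  39  40  40  40  40] [ 62  62  61  60  61  68  83  93  98 102 103 103] [105 105 104 101  95  86  70  61  58  59  59  59]
[97 97 97 96 97 97 97 85 57 37 34 50 79 94 96 96 95 95 96 96]
[247. 300.] x 0.008413201203527187 y 0.024058504474911
[391.5 300. ] x 0.008496031443903533 y -0.02548672835703367
[270.  241.5] x 0.030552125208946117 y 0.01520016403969107
[370.  241.5] x 0.0305963386876802 y -0.01710803037084211
[320.  207.5] x 0.0422946901448841 y -0.0009457642757427885
[290. 225.] x 0.036346438578732994 y 0.008586736191424194
[350. 225.] x 0.0363710287036843 y -0.010487669285019563
[320.2 250. ] x 0.027520314563326338 y -0.0010257354340225074
[320.2 370. ] x -0.021854850073429185 y -0.0010840587672966066
```

View pics/m2z.png

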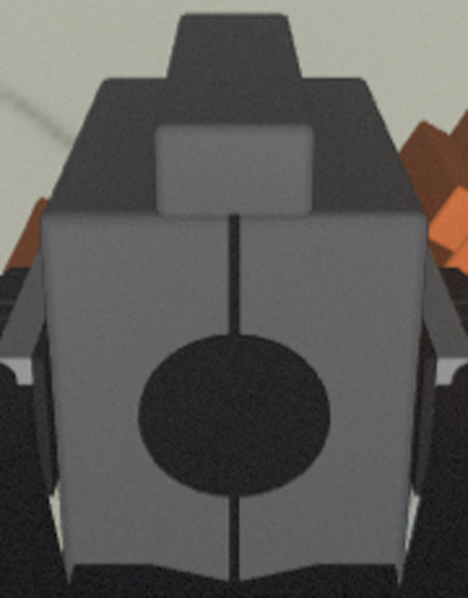

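Run:
```python
from h import *
t=np.radians(80.07);d=np.array([np.cos(t),np.sin(t)]);n=np.array([-d[1],d[0]])
p=np.array([.63157,.04612])+.0009*n
o=[np.pi,0,t]
arm.move_pose([*p,.20],o)
arm.movel([*p,.1025],v=.12); arm.hold(.2)
s=arm.state();e=s['eef_pos'];print(s['clock'],e,s['eef_rot'],'err',(e[:2]-p)@d,(e[:2]-p)@n,s['ft_force'])
c=arm.calibration('wrist');np.savez('p2.npz',**c)
im=arm.camera('wrist')[:,:,::-1];cv2.imwrite('pics/p2.png',im)
cv2.imwrite('pics/p2z.png',cv2.resize(im[100:260,220:420],None,fx=4,fy=3.7,interpolation=cv2.INTER_CUBIC))
```

```text
10.1167 [0.63112902 0.04630658 0.10340706] [ 3.13993611e+00 -4.40236077e-04  1.39742383e+00] err 0.0001077417213243421 -0.00043345516857372964 [-0.02945302  0.20708265 -3.89402209]
```

View pics/p2z.png

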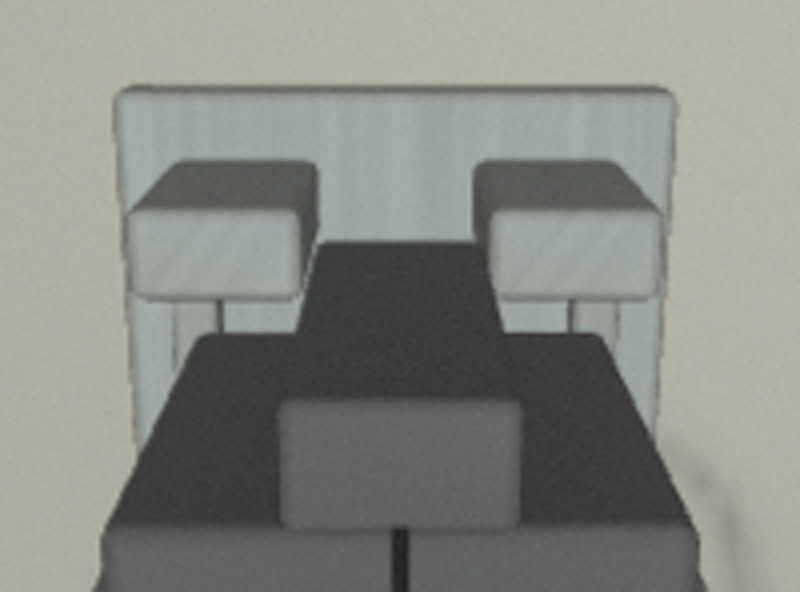

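View pics/p2.png

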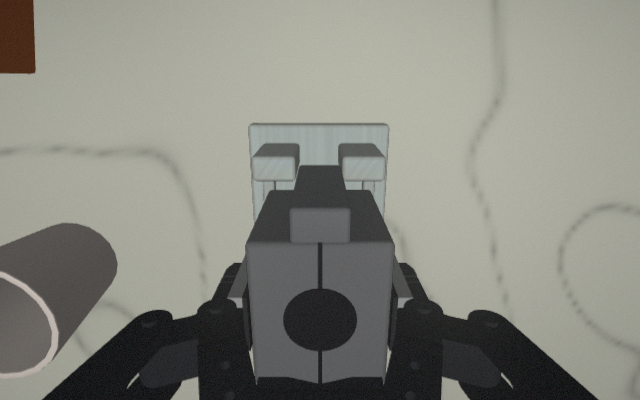

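Run:
```python
from h import *
c=dict(np.load('p2.npz'));t=1.39742;d=np.array([np.cos(t),np.sin(t)]);n=np.array([-d[1],d[0]])
def W(p,h):
    uv=(np.array(p,float)+.5)/[4,3.7]-.5+[220,100]
    w=ray('wrist',uv,h,c)-[.63113,.04631]; return np.c_[w@d,w@n].round(5).tolist()
zb=.1034-.0466
print('posts',W([[150,299],[280,299],[510,300],[640,300]],.05),'gap',W([[300,270],[491,270]],.05))
print('nose',W([[320,243],[480,243]],zb),'front',W([[200,334],[600,334]],zb),'top front',W([[200,527],[600,527]],zb+.06))
print('nosebase',W([[297,333],[503,333]],zb))
```

```text
posts [[0.03195, 0.03025], [0.03195, 0.01399], [0.03181, -0.01479], [0.03181, -0.03107]] gap [[0.036, 0.0114], [0.036, -0.01232]]
nose [[0.04136, 0.00848], [0.04136, -0.01048]] front [[0.02914, 0.02323], [0.02913, -0.02525]] top front [[0.03044, 0.01531], [0.03042, -0.01702]]
nosebase [[0.02927, 0.01148], [0.02927, -0.01349]]
```

Run:
```python
from h import *
t=np.radians(80.07);d=np.array([np.cos(t),np.sin(t)]);n=np.array([-d[1],d[0]])
p=np.array([.63157,.04612])+.0014*n+.0004*d
def st(l):
    s=arm.state();e=s['eef_pos'];print(l,round(s['clock'],2),e.round(5),s['eef_rot'].round(4),'off',((e[:2]-p)@d*1e3).round(2),((e[:2]-p)@n*1e3).round(2),s['ft_force'].round(2),s['width'])
arm.movel([*p,.085],v=.08); st('a')
h=arm.movel([*p,.066],v=.06,until_force=10); st(h)
if not h:
    h=arm.movel([*p,.050],v=.03,until_force=8); st(h)
    arm.hold(.1);st('hold')
cv2.imwrite('pics/p3.png',arm.camera('wrist')[:,:,::-1]);cv2.imwrite('pics/s3.png',cv2.resize(arm.camera('scene')[180:270,220:380,::-1],None,fx=5,fy=5,interpolation=cv2.INTER_CUBIC))
```

```text
a 10.53 [0.62983 0.04675 0.08425] [-3.1400e+00  4.0000e-04  1.3975e+00] off -0.08 0.42 [-0.14  0.15 -3.29] 0.049421901654688905
False 11.0 [0.62997 0.04675 0.06548] [-3.1405e+00  2.0000e-04  1.3975e+00] off -0.05 0.28 [-1.37 -0.13 -3.7 ] 0.049205685053143926
True 11.39 [0.63088 0.04676 0.0572 ] [ 3.1400e+00 -3.0000e-04  1.3975e+00] off 0.11 -0.61 [-0.18 -0.64  3.6 ] 0.04918977803426972
hold 11.49 [0.63086 0.04674 0.05721] [ 3.1400e+00 -3.0000e-04  1.3975e+00] off 0.09 -0.6 [-0.22 -1.03  5.19] 0.04926385012020581
```

View pics/p3.png

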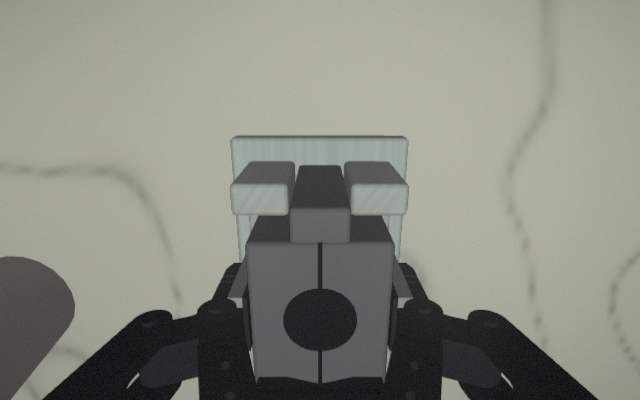

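View pics/s3.png

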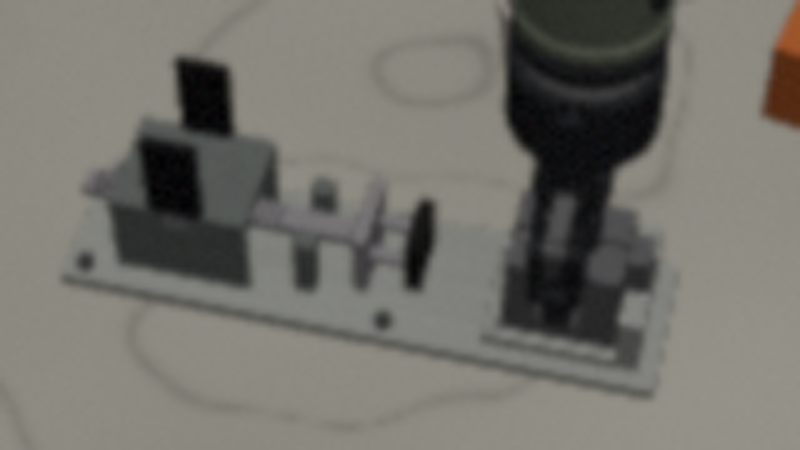

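Run:
```python
from h import *
t=np.radians(80.07);d=np.array([np.cos(t),np.sin(t)]);n=np.array([-d[1],d[0]])
arm.set_gripper(0.07)
e=arm.state()['eef_pos']
arm.movel([e[0],e[1],.13],v=.2)
p=np.array([.63157,.04612])
arm.move_pose([*(p-.008*d),.22],[np.pi,0,t]); 
c=arm.calibration('wrist');np.savez('p4.npz',**c)
im=arm.camera('wrist')[:,:,::-1];cv2.imwrite('pics/p4.png',im)
cv2.imwrite('pics/p4z.png',cv2.resize(im[90:250,240:400],None,fx=3.7,fy=3.7,interpolation=cv2.INTER_CUBIC))
cv2.imwrite('pics/s4.png',cv2.resize(arm.camera('scene')[180:270,220:380,::-1],None,fx=5,fy=5,interpolation=cv2.INTER_CUBIC))
s=arm.state();print(s['clock'],s['eef_pos'],s['eef_rot'],s['ft_force'])
```

```text
13.0 [0.62890102 0.03822601 0.21727349] [-3.13646288e+00  1.11780911e-03  1.39757927e+00] [ 0.3114291  -0.0018728  -0.66530757]
```

View pics/p4z.png

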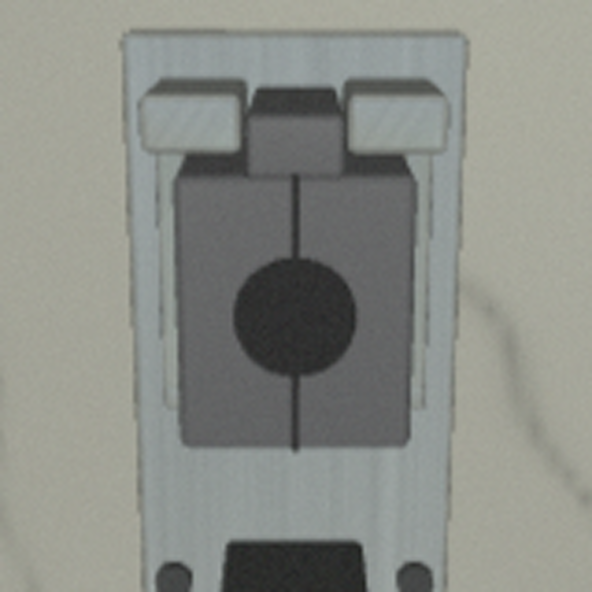

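View pics/s4.png

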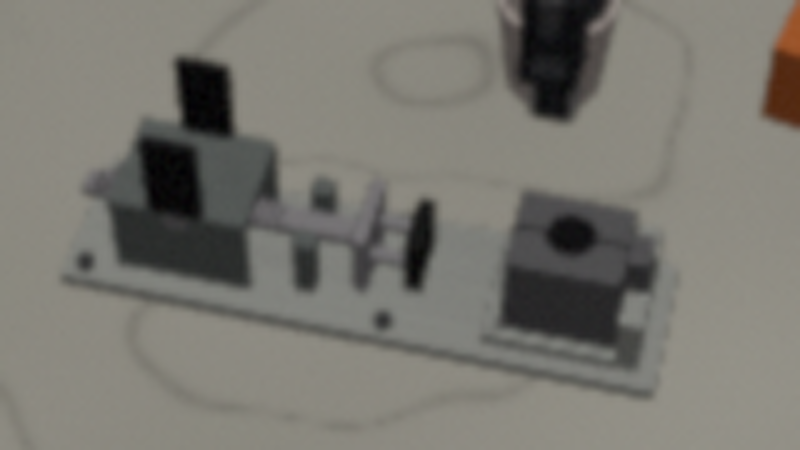

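Run:
```python
from h import *
from scipy.optimize import brentq
c=dict(np.load('g1.npz'))
t=np.radians(80.07);d=np.array([np.cos(t),np.sin(t)]);n=np.array([-d[1],d[0]])
U=lambda p:(np.array(p,float)+.5)/4.5-.5+[240,115]
def H(a,b,w):
    f=lambda z:abs((ray('wrist',U(a),z,c)-ray('wrist',U(b),z,c))[0]@n)-w
    z=brentq(f,0,.2); m=(ray('wrist',U(a),z,c)+ray('wrist',U(b),z,c))[0]/2; return z,m,'rel pocket',(m-[.63086,.04674])@d,(m-[.63086,.04674])@n
print('housing front',H([146,97],[491,97],.06)); print('housing back',H([152,489],[473,489],.06))
print('grip outer +x top',H([90,315],[525,322],.064),'grip -x top',H([97,475],[517,482],.064))
print('grip inner', H([180,370],[448,370],.048))
c4=dict(np.load('p4.npz'));U4=lambda p:(np.array(p,float)+.5)/3.7-.5+[240,90]
for z in (.06,.07): 
    a=ray('wrist',U4([[175,180],[416,180],[184,440],[409,440]]),z,c4);print(z,a@n,a@d)
```

```text
housing front (0.05938598768142506, array([ 0.60282908, -0.11577543]), 'rel pocket', np.float64(-0.16491459898215718), np.float64(-0.0004139634996739952))
housing back (0.061675269881081164, array([ 0.59027671, -0.18753071]), 'rel pocket', np.float64(-0.23775951902997983), np.float64(-0.000423467116817184))
grip outer +x top (0.1125460867842221, array([ 0.598673  , -0.13961936]), 'rel pocket', np.float64(-0.1891180278960569), np.float64(-0.00043191034058822866)) grip -x top (0.11219417615699115, array([ 0.59449742, -0.16484265]), 'rel pocket', np.float64(-0.21468350776599712), np.float64(-0.0006685066065526557))
grip inner (0.06648900734369899, array([ 0.59466259, -0.16280592]), 'rel pocket', np.float64(-0.21264880185323173), np.float64(-0.0004799781285895513))
0.06 [-0.58909001 -0.63988989 -0.58943419 -0.64003275] [0.18181116 0.18183698 0.12330226 0.12333257]
0.07 [-0.59001584 -0.63897882 -0.59034757 -0.63911652] [0.18345484 0.18347973 0.12706158 0.12709079]
```

Run:
```python
from h import *
t=np.radians(80.07);d=np.array([np.cos(t),np.sin(t)]);n=np.array([-d[1],d[0]])
im=cv2.imread('pics/p4.png');g=cv2.GaussianBlur(cv2.cvtColor(im,cv2.COLOR_BGR2GRAY),(3,3),0)
print(g[200,284:296],g[200,346:358]); print(g[200,270:282],g[200,358:370])
print(g[122,272:284],g[122,355:370])
c4=dict(np.load('p4.npz'))
for a,b,r,z in ((288.3,351.3,200,.07),(277.3,362.1,122,.05)):
    print((ray('wrist',[a,r],z,c4)-ray('wrist',[b,r],z,c4))@n)
```

```text
[145 142 141 132 109  94  94  99 100 100  99  99] [100 100  98  93 101 126 141 142 142 147 152 152]
[162 162 162 162 162 155 142 138 145 151 152 151] [152 151 148 141 141 153 161 162 162 163 162 162]
[156 140 138 150 152 142 139 146 152 155 155 155] [154 155 156 155 149 138 136 146 151 142 140 156 166 168 168]
[0.05011669]
[0.06754716]
```

Run:
```python
from h import *
for f,(r0,r1,c0,c1),o in (('p1',(225,275,280,350),'a'),('g1',(0,60,280,350),'b'),('p4',(225,285,280,350),'c')):
    im=cv2.imread(f'pics/{f}.png')[r0:r1,c0:c1]
    cv2.imwrite(f'pics/pad_{o}.png',cv2.convertScaleAbs(cv2.resize(im,None,fx=8,fy=8,interpolation=cv2.INTER_CUBIC),alpha=1.5,beta=10))
```

```text
(no output)
```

View pics/pad_a.png

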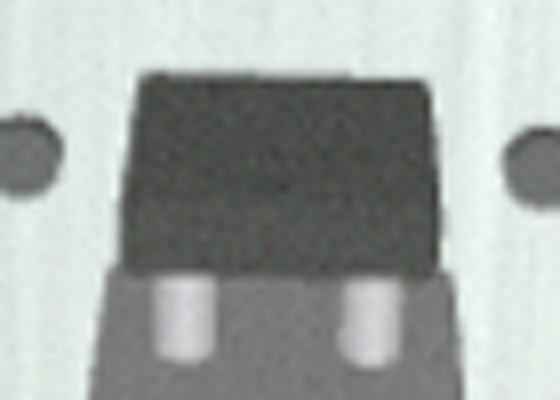

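View pics/pad_b.png

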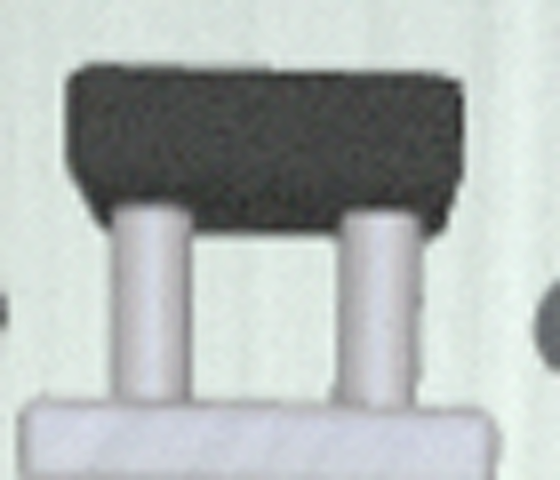

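View pics/pad_c.png

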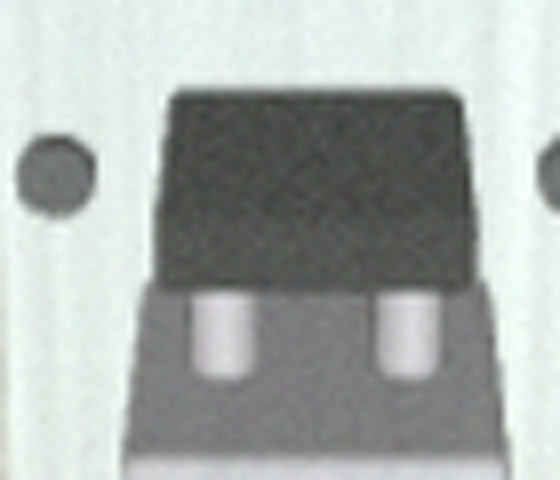

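Run:
```python
from h import *
t=np.radians(80.07);d=np.array([np.cos(t),np.sin(t)]);n=np.array([-d[1],d[0]])
def X(f,u,v,r0,z):
    c=dict(np.load(f+'.npz')); return ray('wrist',[280+u/8-.4,r0+v/8-.4],z,c)[0]@d
print('p1',X('p1',280,75,225,.02),'g1',X('g1',270,68,0,.056),'p4',X('p4',315,91,225,.02))
print('p1 back-top',X('p1',280,275,225,.056),'p4',X('p4',315,290,225,.056))
print('pocket p1', .15437,'mould -x face p4 ~',.12706)
```

```text
p1 0.07988041220060632 g1 0.08041857657979049 p4 0.07965472836391328
p1 back-top 0.07208957024525614 p4 0.07222074779986358
pocket p1 0.15437 mould -x face p4 ~ 0.12706
```

```bash
cat >> h.py <<'E'
T=np.radians(80.07);D=np.array([np.cos(T),np.sin(T)]);N=np.array([-D[1],D[0]])
GM=np.array([.63086,.04674])-.2*D
def st(l):
    s=arm.state();e=s['eef_pos'];print(l,round(s['clock'],2),e.round(4),s['ft_force'].round(1),'w',round(s['width']*1e3,2))
E
python3 - <<'E'
from h import *
arm.set_gripper(.080)
arm.move_pose([*GM,.175],[np.pi,0,T]); st('above')
h=arm.movel([*GM,.097],v=.12,until_force=15); st(h)
cv2.imwrite('pics/w5.png',arm.camera('wrist')[:,:,::-1])
E
```

```text
above 14.07 [ 0.5969 -0.1496  0.1754] [-0.5  0.9 -0.2] w 79.84
False 14.88 [ 0.5971 -0.15    0.0977] [-0.3  0.6  0.1] w 80.2
```

View pics/w5.png

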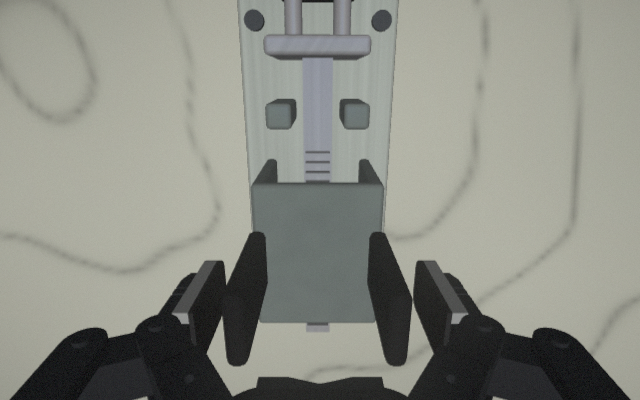

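Run:
```python
from h import *
for i in (1,2):
    arm.set_gripper(.031); st('closed')
    cv2.imwrite(f'pics/st{i}c.png',arm.camera('wrist')[:,:,::-1])
    arm.set_gripper(.078); arm.hold(.15); st('open')
    cv2.imwrite(f'pics/st{i}o.png',arm.camera('wrist')[:,:,::-1])
a=[cv2.imread('pics/'+f)[0:330,230:410] for f in('w5.png','st1c.png','st1o.png','st2o.png')]
cv2.imwrite('pics/cmp.png',cv2.resize(np.hstack(a),None,fx=1.1,fy=1.4))
```

```text
closed 15.45 [ 0.5959 -0.1503  0.0985] [-3.6  0.4  7.8] w 31.16
open 16.17 [ 0.5966 -0.1503  0.0971] [-0.3  0.2 -0.2] w 77.75
closed 16.73 [ 0.5959 -0.1502  0.0982] [-4.1  0.4  7.3] w 30.88
open 17.44 [ 0.5966 -0.1503  0.0971] [ 0.3 -0.6 -0.4] w 77.84
```

View pics/cmp.png

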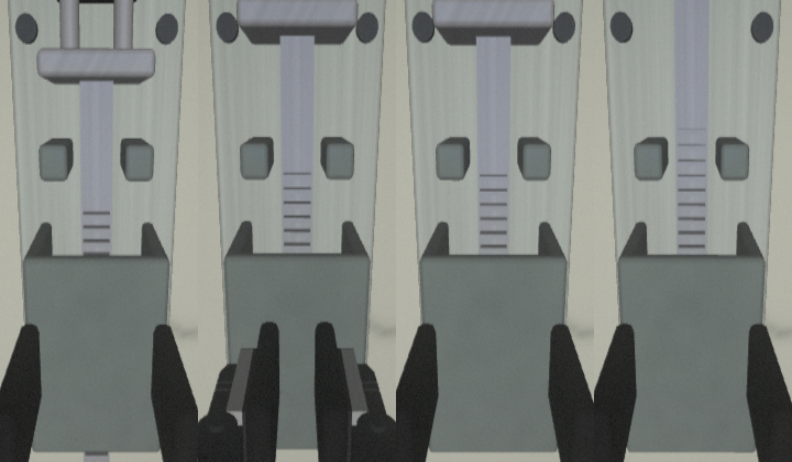

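Run:
```python
from h import *
from scipy.signal import find_peaks
for f in('w5','st1c','st1o','st2c','st2o'):
    g=cv2.cvtColor(cv2.imread(f'pics/{f}.png'),cv2.COLOR_BGR2GRAY)[:,312:325].astype(float).mean(1)
    x=np.arange(40,188,.1); y=np.interp(x,np.arange(400),g); y=np.convolve(y,np.ones(15)/15,'same')
    p,_=find_peaks(-y,prominence=4); print(f,x[p].round(1))
```

```text
w5 [ 55.6 151.7 161.5 171.4 182.4]
st1c [123.6 134.1 144.2 154.2 164.2 173.9 181.7]
st1o [125.  135.3 145.6 155.7 165.6 175.4 182.7]
st2c [ 91.3 102.3 113.1 123.9 134.2 144.4 154.5 164.4 174.2 182.4]
st2o [ 91.9 103.1 114.2 125.  135.3 145.6 155.7 165.6 175.4 182.7]
```

Run:
```python
from h import *
arm.set_gripper(.031); st('closed')
arm.set_gripper(.078); arm.hold(.15); st('open')
cv2.imwrite(f'pics/st3o.png',arm.camera('wrist')[:,:,::-1])
arm.movel([*GM,.175],v=.2)
q=GM+.155*D
arm.move_pose([*q,.20],[np.pi,0,T]); arm.hold(.4); st('view')
c=arm.calibration('wrist');np.savez('p6.npz',**c)
im=arm.camera('wrist')[:,:,::-1];cv2.imwrite('pics/p6.png',im)
q=GM+.10*D
arm.move_pose([*q,.20],[np.pi,0,T]); arm.hold(.4); st('view')
c=arm.calibration('wrist');np.savez('p7.npz',**c)
im=arm.camera('wrist')[:,:,::-1];cv2.imwrite('pics/p7.png',im)
```

```text
closed 18.0 [ 0.5959 -0.1502  0.0982] [-3.3  0.4  7. ] w 31.12
open 18.67 [ 0.5965 -0.1503  0.0971] [-0.2  0.3 -0.1] w 78.12
view 20.33 [0.623  0.0016 0.1999] [-0.8 -0.7  0.5] w 78.21
view 21.12 [ 0.6137 -0.0511  0.2   ] [-0.3 -0.6 -0.7] w 77.79
```

View pics/p6.png

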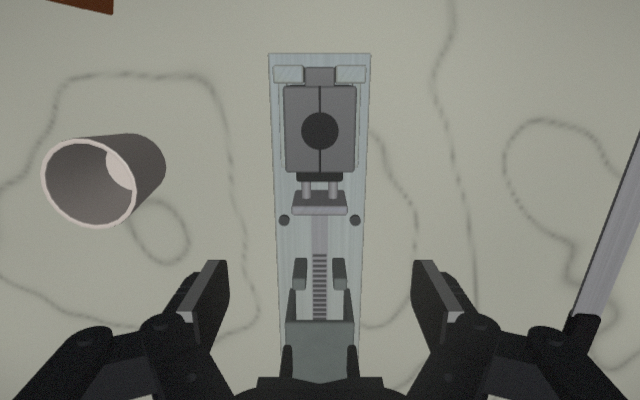

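View pics/p7.png

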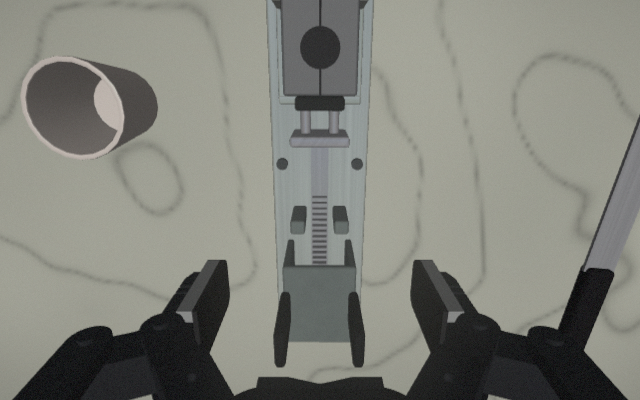

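Run:
```python
from h import *
a=cv2.imread('pics/p6.png')[50:230,260:380]; b=cv2.imread('pics/p7.png')[70:160,280:360]
cv2.imwrite('pics/p6z.png',cv2.convertScaleAbs(cv2.resize(a,None,fx=3.3,fy=3.3,interpolation=cv2.INTER_CUBIC),alpha=1.5,beta=10))
cv2.imwrite('pics/p7z.png',cv2.convertScaleAbs(cv2.resize(b,None,fx=6.5,fy=6.5,interpolation=cv2.INTER_CUBIC),alpha=1.8,beta=10))
g=cv2.cvtColor(cv2.imread('pics/p7.png'),cv2.COLOR_BGR2GRAY);print(g[88:116,319:322].mean(1).round());print(g[88:116,300],g[88:116,340])
g=cv2.cvtColor(cv2.imread('pics/p6.png'),cv2.COLOR_BGR2GRAY);print(g[160:200,310])
```

```text
[ 66.  66.  66.  67.  65.  64.  60.  55.  45.  43.  44.  46.  46.  46.
  46.  47.  47.  45.  46.  50.  47.  44.  82. 132. 153. 154. 152. 152.]
[103 106 105 107 105  97  88  67  41  45  47  45  48  49  48  47  48  47
  50  48  45  48  66  98 110 110 111 109] [104 106 106 106 105 101  91  70  45  41  46  46  47  47  46  46  47  47
  44  48  43  43  61 113 146 147 150 153]
[102 100  99  99 100  99  98  99  99 102  96  85  63  46  46  48  48  51
  53  50  49  58  83  96 102  97  96  98  98  98 100  98  98 100 100  98
 102  96  86  77]
```

View pics/p7z.png

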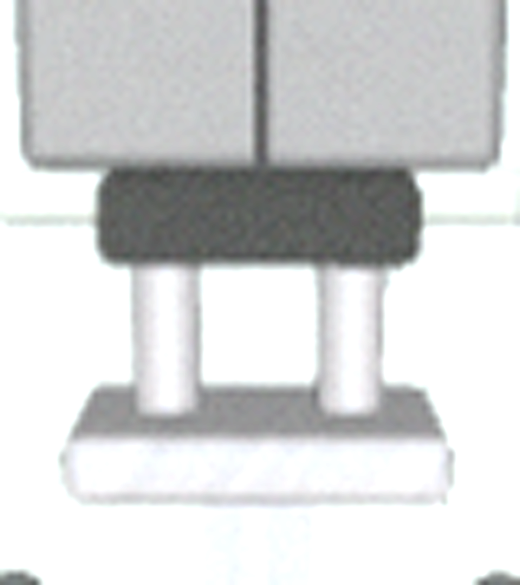

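View pics/p6z.png

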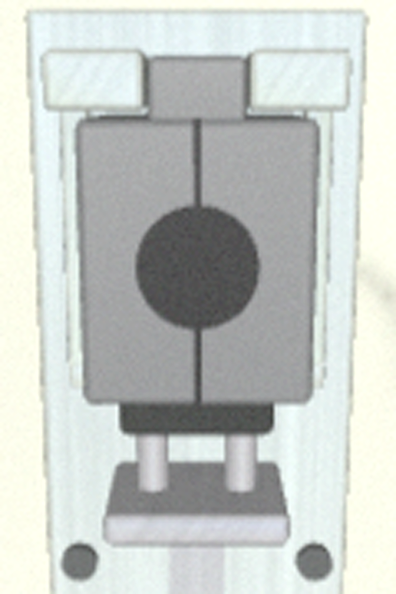

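Run:
```python
from h import *
for f,rm,rb,rf,rp in (('p6',171.5,182,None,None),('p7',94.7,110.0,None,None)):
    c=dict(np.load(f+'.npz'));t=D
    print(f,'cam',c['pose'][:2,3]@D,'mould -x',ray('wrist',[320,rm],.07,c)[0]@D,'pad back',ray('wrist',[320,rb],.056,c)[0]@D)
# p6: mould front row, posts -x edge
g=cv2.cvtColor(cv2.imread('pics/p6.png'),cv2.COLOR_BGR2GRAY);print(g[60:95,295],g[60:95,319]);
g=cv2.cvtColor(cv2.imread('pics/st3o.png'),cv2.COLOR_BGR2GRAY)[:,312:325].astype(float).mean(1)
from scipy.signal import find_peaks
x=np.arange(20,188,.1); y=np.interp(x,np.arange(400),g); y=np.convolve(y,np.ones(15)/15,'same')
p,_=find_peaks(-y,prominence=4); print(x[p].round(1))
```

```text
p6 cam 0.1900429188263268 mould -x 0.1255609416190279 pad back 0.11360866964097217
p7 cam 0.13657560271541494 mould -x 0.1252966574988863 pad back 0.11406315531875368
[150 151 150 151 141 129 146 153 156 155 152 150 154 151 153 153 151 155
 156 155 154 145 124 115 109  61  72  91 104 108 109 106 109 109 106] [156 156 155 157 156 156 140  93  99 108 110 108 109 109 114 111 107 108
 110 107 107 104 108 109 108  93  58  54  52  56  58  57  55  55  57]
[ 60.7  91.8 103.1 114.2 124.9 135.3 145.6 155.7 165.6 175.4 182.7]
```

```bash
cat >> h.py <<'E'
from scipy.signal import find_peaks
def marks(n):
    im=arm.camera('wrist')[:,:,::-1];cv2.imwrite(f'pics/{n}.png',im)
    g=cv2.cvtColor(im,cv2.COLOR_BGR2GRAY)[:,312:325].astype(float).mean(1)
    x=np.arange(85,188,.1); y=np.interp(x,np.arange(400),g); y=np.convolve(y,np.ones(15)/15,'same')
    p,_=find_peaks(-y,prominence=4); print(n,x[p].round(1))
E
python3 - <<'E'
from h import *
arm.move_pose([*GM,.175],[np.pi,0,T])
arm.movel([*GM,.097],v=.12,until_force=15); st('at'); marks('f0')
cv2.imwrite('pics/sf0.png',arm.camera('scene')[:,:,::-1]);cv2.imwrite('pics/tf0.png',arm.camera('top')[:,:,::-1])
arm.set_gripper(.060); arm.hold(.2);st('60'); marks('f1')
arm.set_gripper(.040); arm.hold(.3);st('40'); marks('f2')
cv2.imwrite('pics/sf2.png',arm.camera('scene')[:,:,::-1]);cv2.imwrite('pics/tf2.png',arm.camera('top')[:,:,::-1])
a=[cv2.imread(f'pics/{f}.png')[205:250,280:360] for f in('sf0','sf2')]
cv2.imwrite('pics/sfc.png',cv2.convertScaleAbs(cv2.resize(np.vstack(a),None,fx=6,fy=6,interpolation=cv2.INTER_CUBIC),alpha=1.4))
E
```

```text
at 22.46 [ 0.5971 -0.15    0.0977] [0.7 0.1 0.3] w 77.85
f0 [ 92.8 103.8 114.8 125.4 135.9 146.1 156.2 166.1 175.7 183.4]
60 23.13 [ 0.5959 -0.1502  0.0978] [-3.5  0.7  6.5] w 59.91
f1 [ 89.8 101.1 112.  122.6 133.2 143.5 153.7 163.5 173.3 182.4]
40 23.82 [ 0.5959 -0.1503  0.0988] [-5.4  0.4 10.6] w 40.36
f2 [ 91.3 102.5 113.3 123.7 134.2 144.3 154.4 164.3 173.9 181.7]
```

View pics/sfc.png

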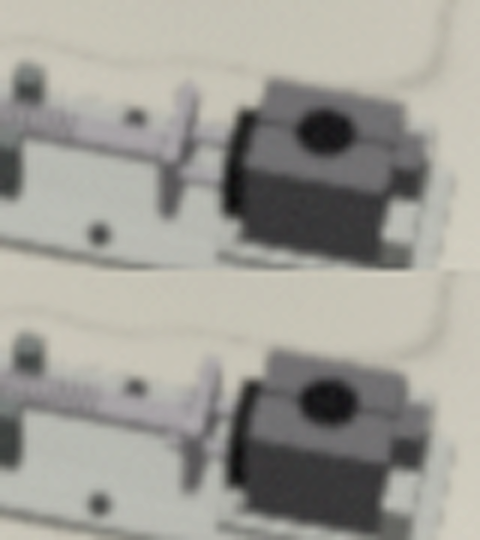

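View pics/f2.png

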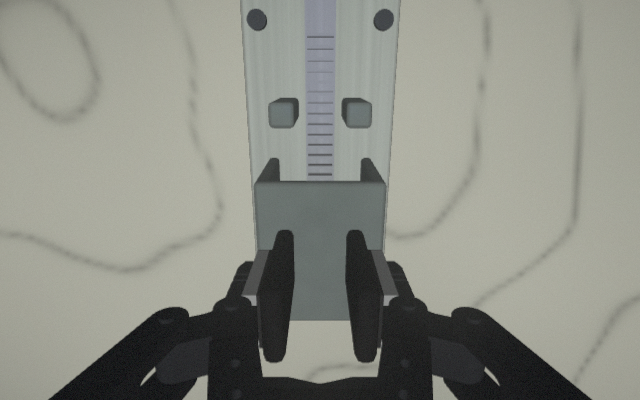

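Run:
```python
from h import *
ims=[cv2.imread(f'pics/{f}.png') for f in('sf0','sf2')]
c=arm.calibration('scene')
A=.0229 # start
# expected px per mm along D at pad
b=np.array([*( .12*D + (np.array([.63086,.04674])@N)*N),.05]); e=np.array([*D,0])
pp=proj(c,[b,b+.01*e]);v=pp[1]-pp[0];print('px per 10mm',v,np.linalg.norm(v))
def track(box,name):
    r0,r1,c0,c1=box
    G=[cv2.resize(cv2.cvtColor(i,cv2.COLOR_BGR2GRAY),None,fx=8,fy=8,interpolation=cv2.INTER_CUBIC) for i in ims]
    t=G[0][r0*8:r1*8,c0*8:c1*8]; R=G[1][(r0-4)*8:(r1+6)*8,(c0-4)*8:(c1+8)*8]
    m=cv2.matchTemplate(R,t,cv2.TM_CCOEFF_NORMED);_,s,_,l=cv2.minMaxLoc(m);d=np.array(l)/8-4;print(name,s.round(3),d,'mm',10*d@v/(v@v))
track((219,227,308,314),'crossbar top'); track((232,241,305,313),'crossbar leg')
track((222,243,316,323),'pad left+bg'); track((206,222,322,351),'mould top');track((222,246,320,346),'mould+pad')
track((214,219,300,304),'static screw') ; track((205,218,342,350),'mould corner')
```

```text
px per 10mm [3.81273644 0.72652194] 3.88133910805011Traceback (most recent call last):
  File "<stdin>", line 13, in <module>
  File "<stdin>", line 12, in track
AttributeError: 'float' object has no attribute 'round'
```

```bash
cat > tr.py <<'E'
from h import *
def run(f0,f1):
    ims=[cv2.imread(f'pics/{f}.png') for f in(f0,f1)]
    c=arm.calibration('scene')
    b=np.array([*( .12*D + (np.array([.63086,.04674])@N)*N),.05]); e=np.array([*D,0])
    pp=proj(c,[b,b+.01*e]);v=pp[1]-pp[0]
    G=[cv2.resize(cv2.cvtColor(i,cv2.COLOR_BGR2GRAY),None,fx=8,fy=8,interpolation=cv2.INTER_CUBIC) for i in ims]
    def track(box,name):
        r0,r1,c0,c1=box
        t=G[0][r0*8:r1*8,c0*8:c1*8]; R=G[1][(r0-4)*8:(r1+6)*8,(c0-4)*8:(c1+8)*8]
        m=cv2.matchTemplate(R,t,cv2.TM_CCOEFF_NORMED);_,s,_,l=cv2.minMaxLoc(m);d=np.array(l)/8-4;print(name,round(s,3),d,'mm',(10*d@v/(v@v)).round(2))
    track((219,227,308,314),'crossbar top'); track((232,241,305,313),'crossbar leg')
    track((222,243,316,323),'pad left+bg'); track((206,222,322,351),'mould top');track((222,246,320,346),'mould+pad')
    track((240,247,292,302),'static screw') ; track((205,218,342,350),'mould corner')
if __name__=='__main__': run('sf0','sf2')
E
python3 tr.py
```

```text
crossbar top 0.964 [3.875 0.625] mm 10.11
crossbar leg 0.977 [3.75 0.75] mm 9.85
pad left+bg 0.991 [0.75 0.25] mm 2.02
mould top 0.998 [0.375 0.   ] mm 0.95
mould+pad 0.989 [0.375 0.   ] mm 0.95
static screw 0.999 [0. 0.] mm 0.0
mould corner 0.905 [0.   0.25] mm 0.12
```

Run:
```python
from h import *
G=[cv2.cvtColor(cv2.imread(f'pics/{f}.png'),cv2.COLOR_BGR2GRAY).astype(float) for f in('sf0','sf2')]
for r in range(224,242):
    o=[]
    for g in G:
        l=g[r,311:325]; 
        x=np.arange(311,324.95,.05); y=np.interp(x,np.arange(311,325),l)
        b=np.argmin(y[:240]); thr=85
        i=np.where(y[:b]>thr)[0]; o.append(round(x[i[-1]],2) if len(i) else None)
    print(r,o,o[1]-o[0] if None not in o else '', G[0][r,312:324].astype(int),G[1][r,312:324].astype(int))
T0=[cv2.imread(f'pics/{f}.png')[150:200,280:330] for f in('tf0','tf2')]
cv2.imwrite('pics/tfc.png',cv2.convertScaleAbs(cv2.resize(np.hstack(T0),None,fx=7,fy=7,interpolation=cv2.INTER_CUBIC),alpha=1.4))
```

```text
224 [np.float64(318.95), np.float64(319.85)] 0.9000000000000341 [ 95 128 137 136 136 135 126  85  42  30  43  63] [120 119 115 101  99 128 135 122  80  40  35  54]
225 [np.float64(318.65), np.float64(319.45)] 0.8000000000000114 [ 95 122 128 127 127 126 117  71  31  26  41  58] [112 116 111  93  96 122 128 108  61  31  35  53]
226 [np.float64(318.3), np.float64(319.2)] 0.8999999999999773 [103 118 119 120 122 118  98  55  27  33  54  72] [112 115 108  86 100 120 121  95  49  29  45  69]
227 [np.float64(317.7), np.float64(318.65)] 0.9499999999999886 [ 99 110 114 116 118 109  76  37  25  39  65  77] [114 116 105  89 107 117 110  73  36  31  54  76]
228 [np.float64(317.25), np.float64(318.25)] 1.0 [ 84  95 103 104 104  95  60  29  28  45  70  81] [115 113  95  81  96 106  96  57  29  38  62  76]
229 [np.float64(316.65), np.float64(317.4)] 0.75 [ 80 105 111 105  97  79  48  24  29  49  73  80] [118 111  84  68  81  91  77  43  28  44  70  81]
230 [np.float64(316.95), np.float64(317.65)] 0.6999999999999886 [ 95 119 123 122 115  85  46  26  38  60  76  81] [119 111  78  68  93 104  76  38  2
[... 1078 characters left out ...]
 65  72  97 119 114  79  35  15  24  36  42  42]
238 [np.float64(316.25), np.float64(316.9)] 0.6499999999999773 [130 131 131 124  98  50  15  12  26  36  40  40] [ 64  80 110 126 120  83  36  11  24  35  41  40]
239 [np.float64(316.3), np.float64(316.95)] 0.6499999999999773 [131 130 131 125 100  51  21  21  29  36  41  41] [ 68  88 120 128 119  85  38  16  21  34  42  40]
240 [np.float64(316.55), np.float64(317.1)] 0.5500000000000114 [131 130 130 127 106  70  42  36  31  38  40  41] [ 73  98 123 129 121  89  50  34  30  41  40  40]
241 [np.float64(317.9), np.float64(318.1)] 0.20000000000004547 [130 131 130 129 121  99  84  73  50  40  40  41] [ 92 113 127 130 123 103  86  77  59  45  40  40]
```

View pics/tfc.png

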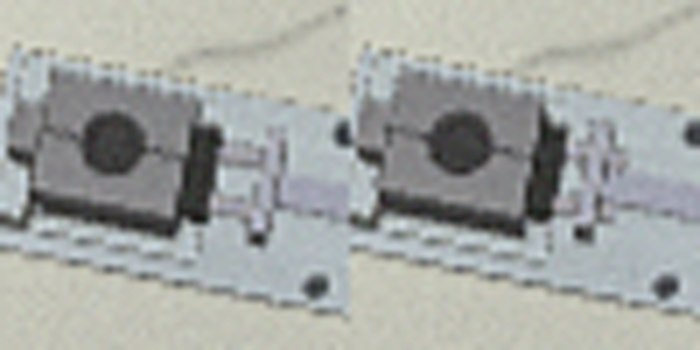

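Run:
```python
from h import *
C={k:dict(np.load(k+'.npz')) for k in('p1','p4','p6','p7','g1')}
def prof(k,cols,r0,r1):
    g=cv2.cvtColor(cv2.imread(f'pics/{k}.png'),cv2.COLOR_BGR2GRAY).astype(float);return g[r0:r1,cols[0]:cols[1]].mean(1).round().astype(int)
print('p4',prof('p4',(313,322),250,290));print('p1',prof('p1',(308,320),250,290));print('p6',prof('p6',(314,326),176,215));print('p7',prof('p7',(315,325),104,150));print('g1',prof('g1',(305,320),20,65))
```

```text
p4 [ 44  44  47  50  50  52  51  51  51  51  50  60  75  76  75  77  76  76
  77  76  76  78  76  77  76  76  77  77  77  77  76  84 108 127 134 135
 134 132 129 125]
p1 [ 47  50  50  50  50  50  50  49  48  57  73  74  74  74  74  75  74  74
  75  73  74  74  74  74  74  75  75  74  74  82 104 124 129 130 130 130
 124 120 130 130]
p6 [ 46  48  49  49  47  81 130 150 151 151 151 151 150 135  87  76  76  76
  76  77  77  78  77  77  76  77  78  78  77  84 110 128 134 138 136 135
 134 130 114]
p7 [ 46  47  47  48  48  45  81 131 151 151 150 150 150 151 150 151 150 151
 151 151 151 151 150 151 138 102  74  76  76  77  77  78  83 106 128 134
 138 137 136 135 135 131 115 117 138 138]
g1 [ 40  38  37  36  33  31  33  34  38  97 144 144 145 144 144 145 145 145
 145 145 145 145 145 145 145 145 146 146 145 137 115 122 129 133 133 132
 132 132 131 123 105  83  89 126 133]
```

Run:
```python
from h import *
C={k:dict(np.load(k+'.npz')) for k in('p1','p4','p6','p7')}
cb={'p1':280.0,'p4':282.0,'p6':206.1,'p7':137.2}; pb={'p1':259.5,'p4':261.4,'p6':181.4,'p7':110.4}
x=lambda k,r,z: ray('wrist',[320,r],z,C[k])[0]@D*1e3
for z in (.044,.048,.052,.056,.06):
    print(z,'cb',[(k,x(k,cb[k],z).round(2)) for k in C],'pb',[(k,x(k,pb[k],z).round(2)) for k in C])
```

```text
0.044 cb [('p1', np.float64(43.36)), ('p4', np.float64(43.1)), ('p6', np.float64(89.51)), ('p7', np.float64(92.58))] pb [('p1', np.float64(65.12)), ('p4', np.float64(65.02)), ('p6', np.float64(110.6)), ('p7', np.float64(112.74))]
0.048 cb [('p1', np.float64(45.84)), ('p4', np.float64(45.62)), ('p6', np.float64(90.99)), ('p7', np.float64(93.23))] pb [('p1', np.float64(67.3)), ('p4', np.float64(67.24)), ('p6', np.float64(111.76)), ('p7', np.float64(113.08))]
0.052 cb [('p1', np.float64(48.33)), ('p4', np.float64(48.14)), ('p6', np.float64(92.46)), ('p7', np.float64(93.87))] pb [('p1', np.float64(69.49)), ('p4', np.float64(69.45)), ('p6', np.float64(112.92)), ('p7', np.float64(113.43))]
0.056 cb [('p1', np.float64(50.81)), ('p4', np.float64(50.66)), ('p6', np.float64(93.93)), ('p7', np.float64(94.51))] pb [('p1', np.float64(71.67)), ('p4', np.float64(71.67)), ('p6', np.float64(114.09)), ('p7', np.float64(113.78))]
0.06 cb [('p1', np.float64(53.29)), ('p4', np.float64(53.18)), ('p6', np.float64(95.4)), ('p7', np.float64(95.16))] pb [('p1', np.float64(73.86)), ('p4', np.float64(73.89)), ('p6', np.float64(115.25)), ('p7', np.float64(114.13))]
```

Run:
```python
from h import *
# sample intensity profiles along clamp axis lines, in mm, for fixed lateral/height, scene & top
PN=np.array([.63086,.04674])@N
def profile(cam,img,y,z,x):
    c=arm.calibration(cam); pts=np.array([[*(xx*D+(PN+y)*N),z] for xx in x]); uv=proj(c,pts).astype(np.float32)
    return cv2.remap(img,uv[None,:,0],uv[None,:,1],cv2.INTER_CUBIC)[0].astype(float)
x=np.arange(.035,.14,.0002)
def darkedge(p,thr): # back edge of black pad: last x before min where >thr, and black min
    b=np.argmin(p); i=np.where(p[:b]>thr)[0]; return x[i[-1]]*1e3 if len(i) else None, x[b]*1e3
for cam,fs,ys,z in (('scene',('scene0','sf0','sf2'),(.0,.016,-.0),.045),('top',('top0','tf0','tf2'),(0,-.016,.016,-.004,.004),.056)):
    for y in np.arange(-.016,.0161,.004):
        o=[]
        for f in fs:
            g=cv2.cvtColor(cv2.imread(f'pics/{f}.png'),cv2.COLOR_BGR2GRAY)
            p=profile(cam,g,y,z,x); e,b=darkedge(p,85); o.append((None if e is None else round(e,1),round(b,1),int(p.min())))
        print(cam,round(y,3),o)
```

```text
scene -0.016 [(np.float64(69.6), np.float64(76.6), 8), (np.float64(112.4), np.float64(118.4), 13), (np.float64(114.8), np.float64(120.8), 11)]
scene -0.012 [(np.float64(69.6), np.float64(75.6), 11), (np.float64(113.0), np.float64(118.2), 9), (np.float64(114.8), np.float64(120.2), 14)]
scene -0.008 [(np.float64(69.0), np.float64(78.0), 13), (np.float64(112.4), np.float64(117.0), 16), (np.float64(114.4), np.float64(119.2), 21)]
scene -0.004 [(np.float64(69.0), np.float64(78.6), 15), (np.float64(112.0), np.float64(116.4), 22), (np.float64(114.4), np.float64(118.6), 25)]
scene 0.0 [(np.float64(68.2), np.float64(79.0), 13), (np.float64(111.6), np.float64(117.0), 26), (np.float64(113.8), np.float64(118.2), 28)]
scene 0.004 [(np.float64(67.2), np.float64(77.6), 17), (np.float64(110.4), np.float64(116.8), 22), (np.float64(112.8), np.float64(118.0), 28)]
scene 0.008 [(np.float64(68.2), np.float64(76.6), 20), (np.float64(111.4), np.float64(116.4), 24), (np.float64(113.8), np.float64(118.4), 27)]
scene 0.012 [(np.float64(67.6), np.float64(75.6), 21), (np.float64(111.8), np.float64(116.8), 25), 
[... 757 characters left out ...]
p 0.0 [(np.float64(69.4), np.float64(77.6), 20), (np.float64(112.0), np.float64(123.2), 29), (np.float64(113.8), np.float64(123.8), 20)]
top 0.004 [(np.float64(70.2), np.float64(76.6), 17), (np.float64(111.2), np.float64(122.6), 25), (np.float64(113.4), np.float64(116.0), 26)]
top 0.008 [(np.float64(69.6), np.float64(74.8), 26), (np.float64(111.8), np.float64(122.0), 31), (np.float64(113.2), np.float64(124.6), 29)]
top 0.012 [(np.float64(68.6), np.float64(77.8), 15), (np.float64(112.2), np.float64(114.8), 33), (np.float64(114.6), np.float64(124.4), 24)]
top 0.016 [(np.float64(68.6), np.float64(77.2), 14), (np.float64(110.6), np.float64(123.2), 28), (np.float64(112.6), np.float64(116.4), 20)]
```

Run:
```python
from h import *
arm.hold(.8); st('hold'); marks('f3')
cv2.imwrite('pics/sf3.png',arm.camera('scene')[:,:,::-1])
import tr; tr.run('sf0','sf3')
a=cv2.imread('pics/sf3.png')[180:270,220:380]
cv2.imwrite('pics/s_end.png',cv2.resize(a,None,fx=5,fy=5,interpolation=cv2.INTER_CUBIC))
```

```text
hold 24.77 [ 0.5959 -0.1503  0.0988] [-5.1  0.6 11.6] w 40.38
f3 [ 91.3 102.5 113.3 123.7 134.2 144.3 154.4 164.3 173.9 181.6]
crossbar top 0.962 [3.875 0.625] mm 10.11
crossbar leg 0.975 [3.75 0.75] mm 9.85
pad left+bg 0.991 [0.75 0.25] mm 2.02
mould top 0.998 [0.375 0.125] mm 1.01
mould+pad 0.989 [0.375 0.   ] mm 0.95
static screw 0.999 [0. 0.] mm 0.0
mould corner 0.897 [-0.125  0.375] mm -0.14
```

View pics/s_end.png

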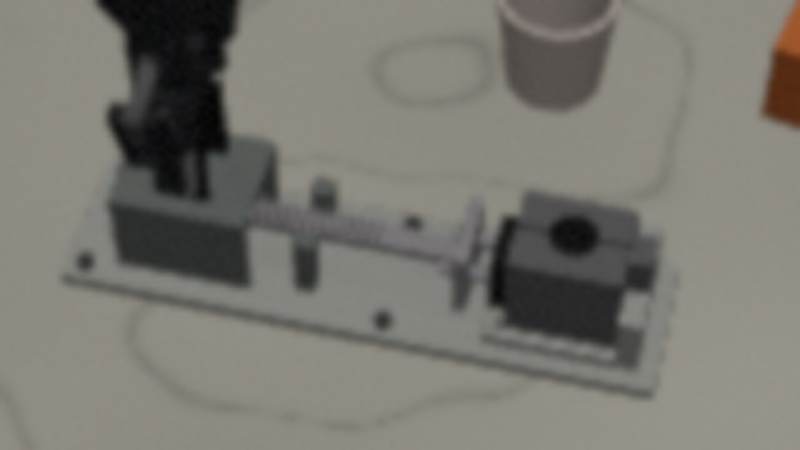

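Stable: the pad is against the mould and the pad-to-crossbar gap is about half of what it was. I'm handing it in with the grips still held.

```bash
python3 -c "
from h import *
print(arm.finish_job()); st('end')"
```

```text
the job is handed in; nothing more can be done
None
the job is handed in; nothing more can be done
```

The mould is seated in the clamp pocket and gripped with the pad about half way in. I handed the job in at about 24.8 s with the grips still squeezed, at 40.4 mm over their outer faces.

**Seating:** The mould went down until it touched, within 1 mm of the floor height. From above it then looked square, with its nose between the posts. Its top face measured 50.1 mm wide if taken to be at full depth, which fits a fully seated mould. Nothing else on the bench was touched.

**Pumping:** I made three strokes to 31 mm, letting the grips spring fully open between them, which moved the jaw 13 + 15 + 15 mm. I then made a last partial stroke of 10 mm and held it.

**Last checks:** During the final stroke the pad moved only about 2 mm while the jaw moved 10 mm. About 1 mm of that was the mould sliding up to the posts. That puts the pad at about 7.9 mm of its 16 mm, and nothing changed over a further 0.8 s of holding.

**Disagreement:** The earlier wrist-camera estimate of the gap implied only about 6 mm of compression. I relied on the scene and top cameras because they measured the movement directly, and they agreed with each other within 0.5 mm. Both figures are well clear of the stop.

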